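# Weigh the ribbon roll from the lidded canister

### The arm

A 6-joint arm with a two-finger parallel gripper is mounted at the origin on the work surface. World frame = base frame: x ahead of the robot, y to its left, z up, the work surface at z = 0. Lengths are in mm, angles in rad, forces in N, time in s.
With the tool pointing down it reaches from about 350 to 975 mm from the base axis. Payload 17.4 kg.
Tool frame: the origin (TCP) lies midway between the tips of the shut fingers; the grasp point (between the pads) lies 19 mm behind it (r.hold_point_z is the distance from the TCP to the grasp point, in mm); z points along the fingers, y is the direction in which the jaws open and shut (so a half turn about z gives the same grasp; the last joint's range is limited). The gripper opens to 85 mm and grips with 20 to 120 N. Pads are 22 mm wide; open, the fingers measure 114 mm over their backs; the gripper's body (76 mm by 85 mm) begins 54 mm behind the grasp point. The pads swing forward as they close: fully open they stand 13 mm farther back than shut.
Start: joints at [1.186, 0.116, 1.442, -0, 1.584, -0.038], TCP at [229.434, 634.817, 231.303] pointing down, gripper open.
Joint ranges: [-2.83, 2.83], [-0.83, 2.19], [0.07, 2.5], [-1.14, 4.28], [0.01, 3], [-2.97, 2.97]. Speed limits (rad/s): [1.89, 1.89, 2.22, 3.14, 3.14, 3.14].

### API

Orientations are given as a rotation vector (axis times angle).
In Python, from cell import r gives the robot as it stands. The module is installed in compiled form; this text tells all that it offers.
- The arm moves only by the tool step_arm, never from a script. Its argument "targets" is one flat list of numbers, 7 for each row, row after row: the turn, a rotation vector about the world's x, y, z in degrees, then the shift along the world's x, y, z in m, then the closure, from 0 (fully open) to 1 (shut). In form: [wx, wy, wz, tx, ty, tz, hand, wx, wy, wz, tx, ty, tz, hand, ...]. A call has 1 to 5 rows; each row shifts and turns the pose as measured when the row begins; what a row does not reach is not made up. A row lasts 1/10 s, in which the tool goes at most 50 mm and 8.59 degrees, less where a joint would pass 70% of its speed; a pose out of reach is approached as far as the arm can. A call is refused whole if a number of a shift passes 0.05 or a number of a turn 8.59, either way. A call with a gripper value outside its range is refused whole. The fingers move at their own pace and stop on an object; "squeeze" is the grip in N (left out, the last holds). Time passes only in rows, so rows that do not move let the fingers close. It gives the time, the measured TCP pose, the force and the opening at its end, in the units of the state.
- r.observe(): the state, without advancing time (a new reading comes with each control period).
- r.capture(name): name is "scene" or "top"; returns a dict with "color" (384x512x3 uint8, blue, green, red), "range_z" (384x512 float32, mm along the optical axis (not along the pixel's ray), 0 where there is no reading), "intrinsics" (3x3 intrinsics, pixels), "R" (3x3) and "t" (3): a world point X has camera coordinates R X + t. Camera axes: x right, y down, z forward; pixel columns grow to the right and rows downward; lengths in mm; the calibration is good to about 2 mm. A picture is of the moment at which its call begins.
- r.close_job(): hands the job in, once; it reports no verdict.
The state is a dict: "t": time; "joint_positions": joint angles; "joint_velocities": joint speeds; "joint_efforts": joint torques, N m; "tool_pos": TCP position; "tcp_rot": TCP orientation; "contact_force": force on the tool from outside, world axes, zero at the start; "moment": the same for the moment, N m; "grip_width": finger opening in mm.
Only numpy, scipy, OpenCV 4.12 (cv2) and the standard library are available. Lean on these libraries where they do the work, as an engineer would, in place of code of your own. Each camera call takes 0.05 s, during which the arm holds its last target. There are 200 camera calls.

### The job

Check how much print ribbon is left: lift the loose lid off the wide steel canister by its knob and set it down, knob up, in the middle of the black rubber mat. Then slide the ribbon roll inside straight up off its spindle and stand it flat in the middle of the scale's round pan. Set both down without dropping or tipping them, and leave the empty core and the brass weight standing where they are.

Things in the scene. Friction and masses are not known exactly. Their poses are not given: they have to be found in the camera images.
- canister: Wide steel canister fixed to the bench, round, outside diameter 164 mm, inside 156, 75 high; closed by the lid at the start. Stands left, middle or right (so do mat and scale). Origin at the centre of its underside, z up. On its axis inside, a spindle 24 mm in diameter rises from a 40 mm wide shoulder (top at z = 20 mm) to z = 66 mm.
- lid: Loose flat round steel lid, 172 mm across, about 0.3 kg. Origin at the centre of its underside, z up: a locating disc 146 mm across, 6 mm thick (drops loosely into the canister's mouth), the plate to z = 11 mm, a round black knob from 11 to 47 mm, 24 mm thick at the waist, 30 at the head. On the canister its origin is 69 mm above the bench.
- lid_knob (a point): Point on the lid's axis, 35 mm above its origin (12 mm below the knob's top): where to grip the knob.
- roll: Ribbon roll: a ring 56 mm outside diameter, 27 mm bore, 40 mm high, grey with a cardboard core, about 0.12 kg. Origin at the centre of its underside on the axis, z along the axis. At the start it sits on the spindle's shoulder inside the closed canister, underside 20 mm and top 60 mm above the bench.
- mat: Round black rubber mat, 210 mm in diameter, 4 mm thick, flat on the bench. Origin at the centre of its underside.
- scale: White bench scale, 200 x 150 mm, body 44 mm high, display towards its own -x side; its pan stands above it. Origin at the centre of its underside.
- scale_pan (a point): Centre of the top of the scale's round steel pan, 130 mm in diameter, 55 mm above the bench; z up.
- core: Bystander: empty cardboard core, 37 mm across, 40 mm high, standing on the bench just beyond the canister. Origin under its centre.
- weight: Bystander: brass calibration weight, 32 mm across, 48 mm high, just beyond the scale. Origin under its centre.

How it is judged (in metres and radians):
On the way, in this order (a step that is already met when the one before it is completed fails the run):
1. the lid lies flat on the rubber mat, knob up, let go, its centre within 30 mm of the mat's centre (horizontal distance between lid and mat below 0.03 m and z of lid in the frame of mat below 0.009 m and angle between lid's own z axis and vertical below 0.08 rad and linear speed of lid below 0.03 m/s and contact force between the fingers and lid below 0.05 N), for 0.2 s.
2. the roll has been lifted off the spindle: its underside at least 5 mm above the spindle's tip, while the lid lies on the mat (all of step 1 and z of roll in the frame of canister above 0.071 m), for 0.05 s.
At the end, for the whole second after the job is handed in: The lid lies flat on the rubber mat, knob up, its centre within 30 mm of the mat's centre; the roll stands flat on the scale's pan, bore upright, its centre within 25 mm of the pan's centre; both are released and at rest (all of step 1 and horizontal distance between roll and scale_pan below 0.025 m and z of roll in the frame of scale_pan between -0.005 and 0.005 m and angle between roll's own z axis and vertical below 0.08 rad and linear speed of roll below 0.03 m/s and contact force between the fingers and roll below 0.05 N); the robot touches nothing.
It fails at once if the lid is dropped: it falls free from more than about 10 mm (contact force between lid and anything else below 0.01 N and linear speed of lid above 0.45 m/s).
It fails at once if the roll is dropped: it falls free from more than about 10 mm (contact force between roll and anything else below 0.01 N and linear speed of roll above 0.45 m/s).
It fails at once if the lid is tipped more than 25 degrees from upright (angle between lid's own z axis and vertical above 0.44 rad).
It fails at once if the roll is tipped more than 25 degrees from upright (angle between roll's own z axis and vertical above 0.44 rad).
It fails at once if the empty core or the brass weight is moved more than 20 mm (distance of any of core, weight from where it was at the start of the episode above 0.02 m).
It also fails if it takes over 64 s, if anything falls off the work surface, if the arm or the gripper's body presses on something with over 40 N, if the wrist force passes 120 N, or if a joint passes its speed limit or range.

## Working session

There is one attempt and no reset: what is moved stays moved. The work goes in short steps, Python scripts to look and compute and a tool call to move; the robot and the scene stay as the last step left them, time stands still between calls to the robot, and variables do not carry over. Pictures are saved under pics/ and viewed, about 8 in all and at most 12, crops included, and the job is handed in when it is done.

Besides the shell and the picture viewer there is one more tool, called in YAML: its name, and indented under it one key for each argument. step_arm: Moves the arm, as the interface text tells. Its arguments: {"type":"object","properties":{"targets":{"type":"array","items":{"type":"number"}},"squeeze":{"type":"number"}},"required":["targets"]}

```bash
mkdir -p pics; cat > h.py <<'E'
import numpy as np, cv2
from cell import r
def cap(n,f=None):
    d=r.capture(n)
    if f: cv2.imwrite('pics/'+f,d['color'])
    return d
def pts(d):
    K=d['intrinsics'];z=d['range_z'];v,u=np.mgrid[:z.shape[0],:z.shape[1]]
    c=np.stack([(u-K[0,2])/K[0,0]*z,(v-K[1,2])/K[1,1]*z,z],-1)
    P=(c-d['t'])@d['R']; P[z==0]=np.nan
    return P
def ray(d,u,v,h):
    K=d['intrinsics'];c=-d['R'].T@d['t'];w=d['R'].T@np.linalg.inv(K)@[u,v,1]
    return c+w*(h-c[2])/w[2]
E
python3 - <<'E'
from h import *
d=cap('top','top1.png');e=cap('scene','scene1.png')
cv2.imwrite('pics/both.png',cv2.resize(np.hstack([d['color'],e['color']]),(800,300)))
for x in(d,e):print(-x['R'].T@x['t'])
P=pts(d)
for h in (50,75,110):
  for lo,hi in ((h-5,h+5),):
    m=((P[...,2]>lo)&(P[...,2]<hi)).astype('uint8')
    n,l,s,c=cv2.connectedComponentsWithStats(m)
    for i in range(1,n):
      if s[i,4]>40: print(h,s[i],c[i].round(1),np.nanmean(P[l==i],0).round(1))
o=r.observe();print(o)
E
```

```text
[ 462.92615153    2.28223189 1099.18857518]
[1294.06245254  -66.04853635  821.34648121]
50 [336  57  54   5  91] [363.   59.3] [ 929.7 -325.4   50.3]
50 [391  56  41  62 169] [421.2  78. ] [ 877.4 -477.3   50.1]
50 [365  63  31  23 384] [380.3  73.9] [ 889.5 -369.5   49.5]
50 [ 0 74 12 16 57] [ 5.6 81.4] [878.5 607.3  47.7]
50 [218  76  58   2  93] [248.2  76.6] [885.1 -21.   49.6]
50 [75 82 16 28 56] [85.  98.2] [831.  401.6  49.4]
50 [338  84  27  17 203] [351.1  91.8] [ 842.4 -290.6   46.9]
50 [408  92  15  27 327] [414.7 105. ] [ 804.6 -456.7   47.7]
50 [  0 123   5  61 167] [  1.1 147.3] [704.7 609.7  48.8]
50 [453 137  22  34  80] [462.8 153.5] [ 673.5 -573.4   49.6]
50 [101 182  61  63 964] [129.9 208.6] [543.3 281.   52.4]
50 [105 220  11  14  45] [109.3 226. ] [500.6 332.   50.7]
50 [132 220  15  22  69] [138.9 230.5] [488.2 258.4  50.9]
50 [ 99 241  33  20 254] [114.6 251.9] [436.2 318.8  46.6]
50 [140 240  12  11  41] [145.6 245.5] [450.9 242.4  46.5]
50 [489 368  16  16  78] [495.6 374.3] [ 123.1 -614.8   48. ]
75 [193  72  84   3 130] [234.5  72.9] [885.1  14.6  75.1]
75
[... 483 characters left out ...]
 'joint_positions': array([ 1.18624706e+00,  1.16420138e-01,  1.44218140e+00,  1.61419470e-05,
        1.58400205e+00, -3.77847273e-02]), 'joint_velocities': array([-2.14554261e-03,  8.65491363e-05, -1.04383031e-03,  7.75776821e-04,
        4.34240914e-04,  1.32518991e-03]), 'joint_efforts': array([ 1.33841357e-03, -7.33672071e+01, -6.33782744e+01, -1.16872516e-04,
        5.36746345e-03, -3.19015930e-05]), 'tool_pos': array([229.33500099, 634.6695492 , 230.65864968]), 'tcp_rot': array([-5.41931840e-01, -3.09426589e+00,  1.54728406e-03]), 'contact_force': array([ 0.01081796, -0.38451525,  0.79108879]), 'moment': array([-0.04565782, -0.00864363,  0.0261588 ]), 'grip_width': 85.37898821503299}
```

View pics/both.png

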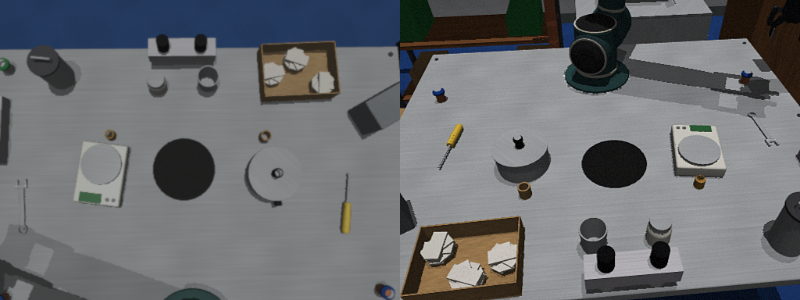

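The top view shows the scale at about (100,168) of the half-size picture, the mat at (184,168), the lid at (273,173) with its knob at (278,173), the core at (265,136) and the weight at (111,134). Next I fit circles to each.

```bash
cat > m.py <<'E'
from h import *
def circ(d,m,h,name):
    cs,_=cv2.findContours(m.astype('uint8'),cv2.RETR_EXTERNAL,cv2.CHAIN_APPROX_NONE)
    c=max(cs,key=cv2.contourArea)
    (u,v),ax,a=cv2.fitEllipse(cv2.convexHull(c)); X=ray(d,u,v,h)
    cam=-d['R'].T@d['t']
    print(name,X.round(1),'px',round(u,1),round(v,1),'ax',np.round(ax,1),'diam mm~',np.round(np.array(ax)/d['intrinsics'][0,0]*(cam[2]-h),1))
E
python3 - <<'E'
from m import *
d=cap('top');P=pts(d);g=d['color'].max(2);z=P[...,2];x=P[...,0];y=P[...,1]
def box(cx,cy,s):return (abs(x-cx)<s)&(abs(y-cy)<s)
v,u=np.mgrid[:384,:512]
circ(d,(g<60)&(np.hypot(u-236,v-215)<55),4,'mat')
L=np.hypot(u-350,v-222)<50
circ(d,L&(z>70),80,'lid')
circ(d,L&(g<60)&(np.hypot(u-355,v-222)<12),116,'knob')
S=np.hypot(u-129,v-209)<45
print(np.nanpercentile(z[L],[5,50,95,99]),np.nanpercentile(z[np.hypot(u-129,v-209)<20],[5,50,95]))
circ(d,S&(z>49.5),55,'pan')
e=cap('scene');P=pts(e);z=P[...,2]
g=e['color'].max(2);v,u=np.mgrid[:384,:512]
circ(e,(g<60)&(np.hypot((u-275),(v-209)*1.4)<60),4,'mat s')
circ(e,(g<60)&(np.hypot(u-152,v-181)<12),110,'knob s')
cv2.imwrite('pics/crop.png',cv2.resize(np.hstack([d['color'][160:280,60:190],d['color'][160:280,290:420]]),None,fx=3,fy=3,interpolation=0))
E
```

```text
mat [522.5  19.3   4. ] px 234.9 216.3 ax [78.1 78.5] diam mm~ [205.3 206.6]
lid [ 499.7 -270.4   80. ] px 352.5 222.0 ax [68.6 70.4] diam mm~ [168.  172.2]
knob [ 499.5 -264.3  116. ] px 354.0 221.5 ax [11.2 13.2] diam mm~ [26.4 31.2]
[-2.28246907 41.84219391 82.74152972 85.54376308] [51.99430242 55.10508789 58.23818082]
pan [539.7 282.4  55. ] px 129.1 209.9 ax [51.  52.6] diam mm~ [127.9 131.9]
mat s [532.2  19.3   4. ] px 273.8 209.6 ax [61.2 82.7] diam mm~ [111.3 150.5]
knob s [ 516.1 -264.1  110. ] px 151.8 181.8 ax [14.7 17.6] diam mm~ [23.3 27.8]
```

View pics/crop.png

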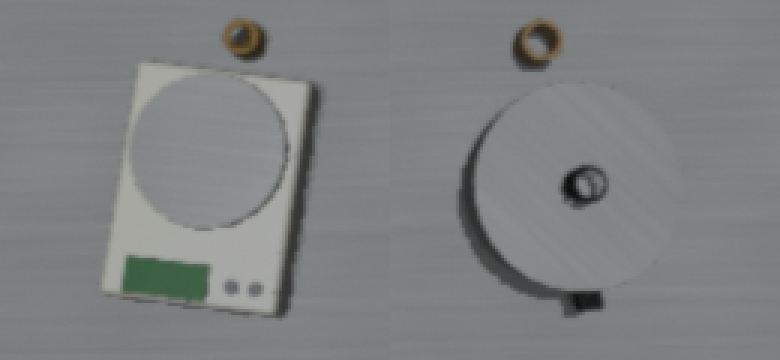

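The crop confirms it: knob head at about (357,221) full-res, agreeing with the lid disc at (500,-270), and the pan at (129.5,210) → (540,282). The weight and core lie clear beyond. Moving to above the lid.

step_arm:
  targets: [0,0,0,0.0135,-0.045,0,0,0,0,0,0.0135,-0.045,0,0,0,0,0,0.0135,-0.045,0,0,0,0,0,0.0135,-0.045,0,0,0,0,0,0.0135,-0.045,0,0]

```text
t: 0.7
tool_pos: [295.9, 405.7, 226.7]
tcp_rot: [-0.533, -3.094, 0.008]
contact_force: [1.5, 0.3, 0.9]
grip_width: 85.3
```

step_arm:
  targets: [0,0,0,0.0135,-0.045,0,0,0,0,0,0.0135,-0.045,0,0,0,0,0,0.0135,-0.045,0,0,0,0,0,0.0135,-0.045,0,0,0,0,0,0.0135,-0.045,0,0]

```text
t: 1.2
tool_pos: [363.0, 171.7, 226.4]
tcp_rot: [-0.528, -3.097, 0.006]
contact_force: [1.0, 0.8, -0.1]
grip_width: 85.4
```

step_arm:
  targets: [0,0,0,0.0135,-0.045,0,0,0,0,0,0.0135,-0.045,0,0,0,0,0,0.0135,-0.045,0,0,0,0,0,0.0135,-0.045,0,0,0,0,0,0.0135,-0.045,0,0]

```text
t: 1.7
tool_pos: [430.1, -63.3, 227.6]
tcp_rot: [0.527, 3.092, -0.005]
contact_force: [0.6, 0.4, 0.7]
grip_width: 85.4
```

step_arm:
  targets: [0,0,0,0.0135,-0.045,0,0,0,0,0,0.0135,-0.045,0,0,0,0,0,0.0135,-0.045,0,0,0,0,0,0.0135,-0.045,0,0,0,0,0,0,0,0,0]

```text
t: 2.2
tool_pos: [484.3, -256.6, 226.6]
tcp_rot: [0.536, 3.09, -0.005]
contact_force: [-0.3, 0.1, -1.4]
grip_width: 85.1
```

step_arm:
  targets: [0,0,0,0.016,-0.014,-0.03,0,0,0,0,0,0,-0.03,0,0,0,0,0,0,-0.03,0,0,0,0,0,0,0,0]

```text
t: 2.6
tool_pos: [500.4, -272.2, 134.0]
tcp_rot: [0.54, 3.089, -0.005]
contact_force: [0.4, 0.8, -0.5]
grip_width: 85.4
```

```bash
python3 - <<'E'
from h import *
d=cap('top');e=cap('scene');o=r.observe();print(o['tool_pos'],o['tcp_rot'])
cv2.imwrite('pics/c2.png',np.hstack([cv2.resize(d['color'][150:290,280:420],(400,400)),cv2.resize(e['color'][100:240,80:220],(400,400))]))
E
```

```text
[ 501.8685198  -273.01821896  138.65462924] [ 0.53899044  3.0842097  -0.0080203 ]
```

View pics/c2.png

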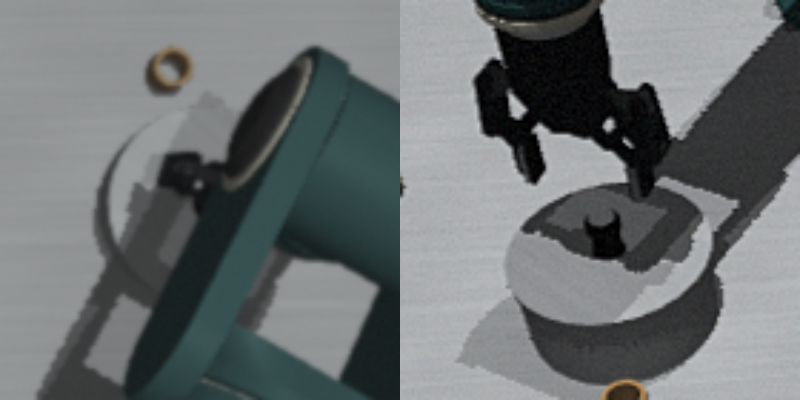

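```bash
python3 - <<'E'
from h import *
e=cap('scene');o=r.observe();print(o['tool_pos'])
def pr(X):
    q=e['intrinsics']@(e['R']@np.array(X)+e['t']);q=q[:2]/q[2];return ((q-[80,100])*400/140+[400,0]).round(0)
from scipy.spatial.transform import Rotation as R
M=R.from_rotvec(o['tcp_rot']).as_matrix();print(M.round(3))
print('knobtop',pr([500,-270,116]),'midtips',pr(o['tool_pos']-13*M[:,2]),'tipL',pr(o['tool_pos']-13*M[:,2]+50*M[:,1]),pr(o['tool_pos']-13*M[:,2]-50*M[:,1]))
E
```

```text
[ 502.32858344 -273.24945423  139.80015364]
[[-0.941  0.339  0.011]
 [ 0.339  0.941 -0.008]
 [-0.013 -0.004 -1.   ]]
knobtop [598. 215.] midtips [585. 183.] tipL [644. 194.] [528. 173.]
```

The scene crop shows the fingertips at (530,180) and (643,195), as predicted, and the knob head at about (603,213). The fingers sit about 4 mm too far to -y, so I correct that while descending.

step_arm:
  targets: [0,0,0,-0.002,0.004,-0.02,0,0,0,0,0,0,-0.017,0,0,0,0,0,0,-0.012,0,0,0,0,0,0,0,0,0,0,0,0,0,0,0]
  squeeze: 40

```text
t: 3.25
tool_pos: [503.0, -270.2, 96.6]
tcp_rot: [0.536, 3.074, -0.015]
contact_force: [-0.0, -0.1, 0.1]
grip_width: 85.4
```

```bash
cat > lv.py <<'E'
from h import *
from scipy.spatial.transform import Rotation as R
def lv():
    o=r.observe();M=R.from_rotvec(o['tcp_rot']).as_matrix()
    print('t',round(o['t'],2),'pos',o['tool_pos'].round(1),'level turn deg',np.degrees(np.cross(M[:,2],[0,0,-1])).round(2),'y',M[:,1].round(2),'F',o['contact_force'].round(1),'w',round(o['grip_width'],1))
if __name__=='__main__': lv()
E
python3 lv.py
```

```text
t 3.25 pos [ 503.  -270.2   96.6] level turn deg [0.74 1.13 0.  ] y [ 0.34  0.94 -0.01] F [-0.  -0.1  0.1] w 85.4
```

step_arm:
  targets: [0.7,1.1,0,-0.002,0,-0.008,0,0,0,0,0,0,-0.002,0,0,0,0,0,0,0,0]

```text
t: 3.55
tool_pos: [501.3, -270.7, 87.3]
tcp_rot: [0.54, 3.095, -0.001]
contact_force: [0.8, 0.1, -0.1]
grip_width: 85.7
```

```bash
python3 lv.py
```

```text
t 3.55 pos [ 501.3 -270.7   87.3] level turn deg [0.03 0.01 0.  ] y [ 0.34  0.94 -0.  ] F [ 0.8  0.1 -0.1] w 85.7
```

Level and at the right height; closing on the knob.

step_arm:
  targets: [0,0,0,0,0,0,0.4,0,0,0,0,0,0,0.6,0,0,0,0,0,0,0.8,0,0,0,0,0,0,1,0,0,0,0,0,0,1]
  squeeze: 40

```text
t: 4.05
tool_pos: [501.6, -270.8, 88.1]
tcp_rot: [0.539, 3.094, -0.001]
contact_force: [-1.4, -0.8, 0.9]
grip_width: 28.2
```

step_arm:
  targets: [0,0,0,0,0,0,1,0,0,0,0,0,0,1,0,0,0,0,0,0,1]
  squeeze: 50

```text
t: 4.35
tool_pos: [501.6, -270.8, 88.1]
tcp_rot: [0.54, 3.094, -0.001]
contact_force: [-0.4, -0.5, 1.0]
grip_width: 27.3
```

```bash
python3 lv.py
```

```text
t 4.35 pos [ 501.6 -270.8   88.1] level turn deg [0.04 0.07 0.  ] y [ 0.34  0.94 -0.  ] F [-0.4 -0.5  1. ] w 27.3
```

step_arm:
  targets: [0,0,0,0,0,0.008,1,0,0,0,0,0,0.012,1,0,0,0,0,0,0.015,1,0,0,0,0,0,0.02,1,0,0,0,0,0,0.01,1]

```text
t: 4.85
tool_pos: [500.6, -270.2, 156.5]
tcp_rot: [-0.539, -3.093, -0.001]
contact_force: [1.3, -0.5, -3.5]
grip_width: 27.9
```

```bash
python3 - <<'E'
from lv import *
lv()
e=cap('scene')
cv2.imwrite('pics/c3.png',cv2.resize(e['color'][80:240,70:230],(480,480)))
E
```

```text
t 4.85 pos [ 500.6 -270.2  156.5] level turn deg [-0.04 -0.09 -0.  ] y [0.34 0.94 0.  ] F [ 1.3 -0.5 -3.5] w 27.9
```

View pics/c3.png

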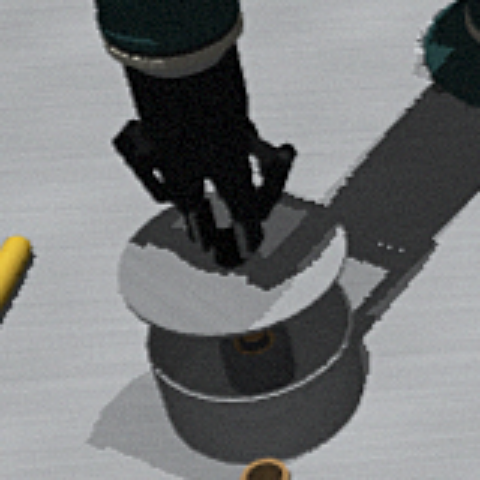

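The lid hangs level in the grip at about (235,265) in the crop, clear of the rim. The roll's bore shows at (255,340). Carrying the lid to the mat.

step_arm:
  targets: [0,0,0,0.001,0.015,0,1,0,0,0,0.002,0.03,0,1,0,0,0,0.003,0.035,0,1,0,0,0,0.003,0.035,0,1,0,0,0,0.003,0.035,0,1]

```text
t: 5.4
tool_pos: [511.6, -116.5, 156.6]
tcp_rot: [-0.548, -3.092, 0.0]
contact_force: [1.1, -0.5, -3.9]
grip_width: 27.4
```

step_arm:
  targets: [0,0,0,0.003,0.035,0,1,0,0,0,0.003,0.035,0,1,0,0,0,0.002,0.03,0,1,0,0,0,0.001,0.015,0,1,0,0,0,0,0,0,1]

```text
t: 5.9
tool_pos: [517.9, 10.1, 154.1]
tcp_rot: [-0.54, -3.09, -0.002]
contact_force: [0.3, -0.1, -3.4]
grip_width: 27.8
```

```bash
python3 lv.py
```

```text
t 5.9 pos [517.9  10.1 154.1] level turn deg [-0.11 -0.23 -0.  ] y [0.34 0.94 0.  ] F [ 0.3 -0.1 -3.4] w 27.8
```

step_arm:
  targets: [0,0,0,0.005,0.009,-0.02,1,0,0,0,0,0,-0.03,1,0,0,0,0,0,-0.03,1,0,0,0,0,0,-0.025,1,0,0,0,0,0,-0.01,1]

```text
t: 6.4
tool_pos: [521.9, 19.4, 36.1]
tcp_rot: [-0.539, -3.093, -0.002]
contact_force: [0.0, -0.4, -2.6]
grip_width: 27.5
```

```bash
python3 - <<'E'
from lv import *
lv()
e=cap('scene')
cv2.imwrite('pics/c4.png',cv2.resize(e['color'][120:270,200:360],(640,600)))
E
```

```text
t 6.4 pos [521.9  19.4  36.1] level turn deg [-0.08 -0.09 -0.  ] y [0.34 0.94 0.  ] F [ 0.  -0.4 -2.6] w 27.5
```

View pics/c4.png

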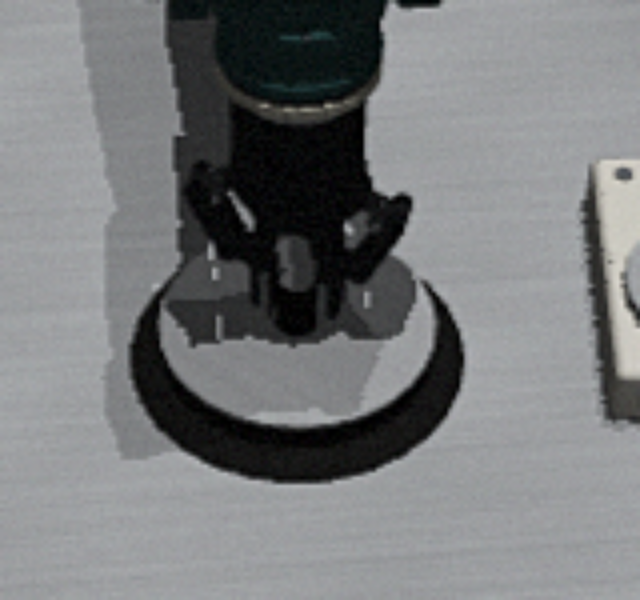

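The lid hangs over the mat, edges at (160–437,340) inside the mat rim at (132–464,360), so it is centred sideways. Lowering slowly to contact.

step_arm:
  targets: [0,0,0,0,0,-0.006,1,0,0,0,0,0,-0.003,1,0,0,0,0,0,-0.002,1,0,0,0,0,0,0,1]

```text
t: 6.85
tool_pos: [522.9, 18.7, 26.5]
tcp_rot: [0.54, 3.094, 0.002]
contact_force: [0.3, 0.6, -3.3]
grip_width: 27.4
```

```bash
python3 lv.py
```

```text
t 6.85 pos [522.9  18.7  26.5] level turn deg [-0.07  0.04  0.  ] y [0.34 0.94 0.  ] F [ 0.3  0.6 -3.3] w 27.4
```

step_arm:
  targets: [0,0,0,0,0,-0.002,1,0,0,0,0,0,0,1]

```text
t: 7.05
tool_pos: [523.6, 18.7, 25.5]
tcp_rot: [0.54, 3.093, 0.003]
contact_force: [-0.3, -0.3, -4.0]
grip_width: 27.5
```

step_arm:
  targets: [0,0,0,0,0,-0.002,1,0,0,0,0,0,0,1]

```text
t: 7.25
tool_pos: [523.8, 18.7, 23.8]
tcp_rot: [0.54, 3.092, 0.003]
contact_force: [-0.7, 0.4, -4.3]
grip_width: 27.5
```

step_arm:
  targets: [0,0,0,0,0,-0.002,1,0,0,0,0,0,0,1]

```text
t: 7.45
tool_pos: [524.4, 18.8, 23.3]
tcp_rot: [0.539, 3.091, 0.003]
contact_force: [-0.0, -0.3, -3.0]
grip_width: 27.9
```

step_arm:
  targets: [0,0,0,0,0,-0.001,1,0,0,0,0,0,0,1]

```text
t: 7.65
tool_pos: [524.7, 18.8, 23.2]
tcp_rot: [0.539, 3.09, 0.003]
contact_force: [0.2, 0.0, -4.2]
grip_width: 27.4
```

step_arm:
  targets: [0,0,0,-0.001,0,-0.003,1,0,0,0,0,0,0,1]

```text
t: 7.85
tool_pos: [525.3, 18.8, 23.5]
tcp_rot: [0.539, 3.086, 0.004]
contact_force: [-0.6, 0.3, -4.0]
grip_width: 27.6
```

step_arm:
  targets: [0,0,0,-0.001,0,-0.003,1,0,0,0,0,0,0,1]

```text
t: 8.05
tool_pos: [525.9, 18.8, 23.4]
tcp_rot: [0.538, 3.083, 0.005]
contact_force: [0.2, -0.9, -3.2]
grip_width: 27.6
```

```bash
python3 - <<'E'
from lv import *
lv();o=r.observe()
for k in('joint_positions','joint_velocities','joint_efforts','moment'):print(k,o[k].round(3))
e=cap('scene')
cv2.imwrite('pics/c5.png',cv2.resize(e['color'][120:270,200:360],(640,600)))
E
```

```text
t 8.05 pos [525.9  18.8  23.4] level turn deg [-0.05  0.74  0.  ] y [0.34 0.94 0.01] F [ 0.2 -0.9 -3.2] w 27.6
joint_positions [-1.300e-02 -7.900e-02  1.988e+00  1.000e-03  1.219e+00 -1.239e+00]
joint_velocities [-0.001 -0.004 -0.009  0.    -0.003  0.   ]
joint_efforts [ 3.0000e-03 -5.3198e+01 -6.0190e+01  7.0000e-03  5.6000e-02 -5.0000e-03]
moment [0.007 0.033 0.04 ]
```

View pics/c5.png

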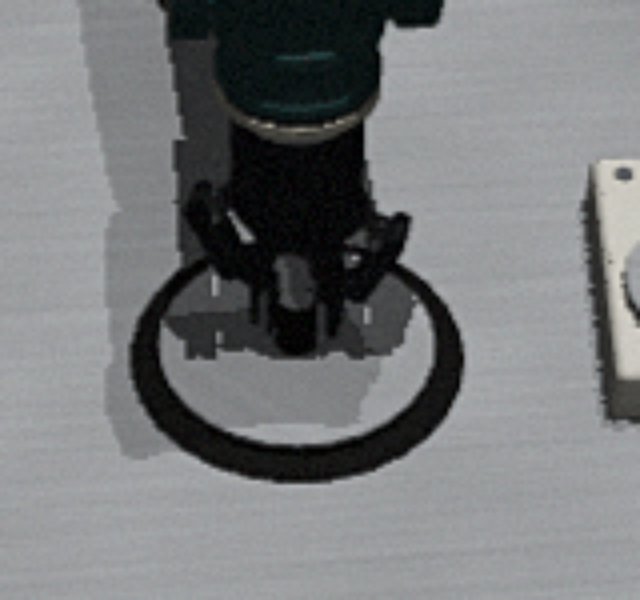

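The lid (160–436) sits well inside the mat ring, at most a millimetre up. Tiny commands are being lost to drift (x and tilt creep), so I use a slightly larger one and level.

step_arm:
  targets: [0,0.8,0,-0.003,0,-0.005,1,0,0,0,0,0,-0.002,1]

```text
t: 8.3
tool_pos: [526.6, 18.8, 22.9]
tcp_rot: [0.539, 3.088, 0.003]
contact_force: [-13.9, -0.7, 17.7]
grip_width: 27.5
```

```bash
python3 lv.py
```

```text
t 8.3 pos [526.6  18.8  22.9] level turn deg [-0.05  0.39  0.  ] y [0.34 0.94 0.  ] F [-13.9  -0.7  17.7] w 27.5
```

Contact confirmed (+18 N). Opening gradually.

step_arm:
  targets: [0,0,0,0,0,0.001,0.6,0,0,0,0,0,0,0.5,0,0,0,0,0,0,0.3,0,0,0,0,0,0,0,0,0,0,0,0,0,0]
  squeeze: 20

```text
t: 8.8
tool_pos: [526.5, 18.8, 23.0]
tcp_rot: [0.539, 3.089, 0.003]
contact_force: [-1.0, -0.1, -0.4]
grip_width: 83.4
```

```bash
python3 lv.py
```

```text
t 8.8 pos [526.5  18.8  23. ] level turn deg [-0.05  0.38  0.  ] y [0.34 0.94 0.  ] F [-1.  -0.1 -0.4] w 83.4
```

step_arm:
  targets: [0,0.4,0,0,0,0.015,0,0,0,0,0,0,0.03,0,0,0,0,0,0,0.04,0,0,0,0,0,0,0.04,0,0,0,0,-0.002,-0.03,0.02,0]

```text
t: 9.3
tool_pos: [521.2, -9.8, 167.6]
tcp_rot: [-0.534, -3.086, 0.0]
contact_force: [0.4, -0.4, -0.3]
grip_width: 85.4
```

step_arm:
  targets: [0,0,0,-0.005,-0.045,0,0,0,0,0,-0.005,-0.045,0,0,0,0,0,-0.005,-0.045,0,0,0,0,0,-0.005,-0.045,0,0,0,0,0,-0.003,-0.03,0,0]

```text
t: 9.8
tool_pos: [497.6, -226.3, 172.0]
tcp_rot: [-0.529, -3.094, 0.001]
contact_force: [0.3, 0.5, 0.3]
grip_width: 85.0
```

```bash
python3 - <<'E'
from lv import *
lv()
from m import circ
d=cap('top');e=cap('scene')
P=pts(d);u0=np.mgrid[:384,:512];z=P[...,2]
cv2.imwrite('pics/c6.png',np.hstack([cv2.resize(d['color'][150:290,190:420],(460,280)),cv2.resize(e['color'][100:240,90:260],(340,280))]))
E
```

```text
t 9.8 pos [ 497.6 -226.3  172. ] level turn deg [-0.   -0.17 -0.  ] y [ 0.33  0.94 -0.  ] F [0.3 0.5 0.3] w 85.0
```

View pics/c6.png

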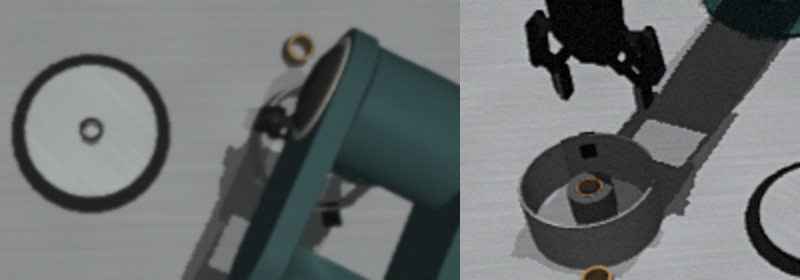

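The lid lies flat on the mat, lid centre (91,129) against mat (91,132) in the left crop. The right crop shows the roll in the open canister, with its bore at (590,186). I measure the roll's cardboard ring in the scene view.

```bash
python3 - <<'E'
from m import *
e=cap('scene');c=e['color'].astype(int);v,u=np.mgrid[:384,:512]
o=((c[...,2]-c[...,0])>25)&(np.hypot(u-155,v-193)<14)
circ(e,o,60,'roll core top')
c2=np.hypot(u-159,v-240)<14
circ(e,((c[...,2]-c[...,0])>25)&c2,40,'bystander s (top+side)')
P=pts(e);z=P[...,2]
sel=(np.hypot(u-155,v-193)<18)&(z>54)&(z<66);print(sel.sum(),np.nanmean(P[sel],0).round(1),P[sel].min(0).round(1),P[sel].max(0).round(1))
sel=(np.hypot(u-155,v-200)<50)&(abs(z-75)<4);print('rim',sel.sum())
q=P[sel][:,:2];A=np.c_[2*q,np.ones(len(q))];s=np.linalg.lstsq(A,(q**2).sum(1),rcond=None)[0];print(s[:2],np.sqrt(s[2]+s[:2]@s[:2]))
d=cap('top');c=d['color'].astype(int);v,u=np.mgrid[:384,:512]
circ(d,((c[...,2]-c[...,0])>25)&(np.hypot(u-339,v-174)<14),40,'bystander top')
E
```

```text
roll core top [ 502.  -268.6   60. ] px 154.3 193.0 ax [ 8.6 13.7] diam mm~ [14.6 23.2]
bystander s (top+side) [ 630.  -253.4   40. ] px 157.9 238.7 ax [12.6 16.7] diam mm~ [21.9 29. ]
296 [ 504.1 -269.    58.7] [ 474.9 -295.3   54. ] [ 529.8 -243.    65.9]
rim 317
[ 501.89108519 -269.37305816] 79.52704151990316
bystander top [ 627.9 -254.1   40. ] px 340.0 173.1 ax [13.5 13.8] diam mm~ [34.4 35.2]
```

step_arm:
  targets: [0,0,0,0.004,-0.025,0,0,0,0,0,0,-0.018,-0.01,0,0,0,0,0,0,-0.025,0,0,0,0,0,0,-0.02,0,0,0,0,0,0,0,0]

```text
t: 10.5
tool_pos: [502.9, -264.9, 113.2]
tcp_rot: [-0.522, -3.094, -0.002]
contact_force: [0.2, -0.1, 0.6]
grip_width: 85.3
```

```bash
python3 lv.py
```

```text
t 10.5 pos [ 502.9 -264.9  113.2] level turn deg [-0.11 -0.19 -0.  ] y [0.33 0.94 0.  ] F [ 0.2 -0.1  0.6] w 85.3
```

step_arm:
  targets: [-0.1,-0.2,0,-0.001,-0.004,-0.02,0,0,0,0,0,0,-0.02,0,0,0,0,0,0,-0.02,0,0,0,0,0,0,0,0]

```text
t: 10.9
tool_pos: [502.8, -267.2, 53.0]
tcp_rot: [0.518, 3.097, 0.0]
contact_force: [0.0, 1.0, -1.0]
grip_width: 85.2
```

```bash
python3 lv.py
```

```text
t 10.9 pos [ 502.8 -267.2   53. ] level turn deg [-0.    0.08  0.  ] y [0.33 0.95 0.  ] F [ 0.  1. -1.] w 85.2
```

step_arm:
  targets: [0,0,0,-0.001,-0.003,-0.015,0,0,0,0,0,0,-0.013,0,0,0,0,0,0,-0.005,0,0,0,0,0,0,0,0]

```text
t: 11.3
tool_pos: [503.0, -270.4, 20.4]
tcp_rot: [0.516, 3.095, -0.001]
contact_force: [-0.6, -0.4, 0.4]
grip_width: 85.5
```

```bash
python3 lv.py
```

```text
t 11.3 pos [ 503.  -270.4   20.4] level turn deg [0.08 0.22 0.  ] y [ 0.32  0.95 -0.  ] F [-0.6 -0.4  0.4] w 85.5
```

step_arm:
  targets: [0,0,0,0,0,0,0.3,0,0,0,0,0,0,0.5,0,0,0,0,0,0,0.7,0,0,0,0,0,0,0.7,0,0,0,0,0,0,0.7]
  squeeze: 30

```text
t: 11.8
tool_pos: [503.7, -270.8, 22.2]
tcp_rot: [0.516, 3.093, -0.002]
contact_force: [0.2, -0.1, -0.6]
grip_width: 55.2
```

```bash
python3 lv.py
```

```text
t 11.8 pos [ 503.7 -270.8   22.2] level turn deg [0.14 0.33 0.  ] y [ 0.32  0.95 -0.  ] F [ 0.2 -0.1 -0.6] w 55.2
```

step_arm:
  targets: [0,0,0,-0.001,0.001,0.008,0.7,0.1,0.2,0,0,0,0.012,0.7,0,0,0,0,0,0.015,0.7,0,0,0,0,0,0.02,0.7,0,0,0,0,0,0.015,0.7]
  squeeze: 35

```text
t: 12.3
tool_pos: [502.0, -269.5, 96.7]
tcp_rot: [0.517, 3.098, 0.0]
contact_force: [1.4, -0.3, -0.6]
grip_width: 55.1
```

```bash
python3 lv.py
```

```text
t 12.3 pos [ 502.  -269.5   96.7] level turn deg [-0.    0.04  0.  ] y [0.32 0.95 0.  ] F [ 1.4 -0.3 -0.6] w 55.1
```

step_arm:
  targets: [0,0,0,0,0,0.02,0.7,0,0,0,0,0,0.03,0.7,0,0,0,0,0,0.02,0.7,0,0,0,0,0,0.005,0.7]

```text
t: 12.7
tool_pos: [502.0, -269.2, 180.8]
tcp_rot: [0.516, 3.094, -0.002]
contact_force: [-0.1, -0.5, 0.1]
grip_width: 55.1
```

```bash
python3 - <<'E'
from lv import *
lv()
e=cap('scene')
cv2.imwrite('pics/c7.png',cv2.resize(e['color'][60:240,60:240],(540,540)))
E
```

```text
t 12.7 pos [ 502.  -269.2  180.8] level turn deg [0.1  0.24 0.  ] y [ 0.32  0.95 -0.  ] F [-0.1 -0.5  0.1] w 55.1
```

View pics/c7.png

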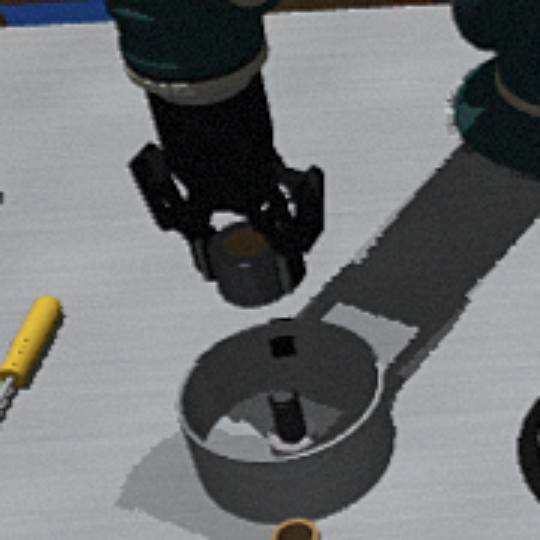

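The roll hangs upright in the jaws at (250,262), and the spindle stands bare at (290,420). Carrying it to the scale.

step_arm:
  targets: [0,0,0,0.001,0.015,0,0.7,0,0,0,0.002,0.03,0,0.7,0,0,0,0.003,0.04,0,0.7,0,0,0,0.003,0.04,0,0.7,0,0,0,0.003,0.04,0,0.7]

```text
t: 13.25
tool_pos: [511.3, -99.5, 175.6]
tcp_rot: [-0.526, -3.096, -0.0]
contact_force: [0.5, -0.5, -1.0]
grip_width: 55.2
```

step_arm:
  targets: [0,0,0,0.003,0.04,0,0.7,0,0,0,0.003,0.04,0,0.7,0,0,0,0.003,0.04,0,0.7,0,0,0,0.003,0.04,0,0.7,0,0,0,0.003,0.04,0,0.7]

```text
t: 13.75
tool_pos: [521.3, 112.3, 169.7]
tcp_rot: [-0.524, -3.088, 0.0]
contact_force: [1.1, -0.0, -0.5]
grip_width: 55.0
```

step_arm:
  targets: [0,0,0,0.003,0.04,0,0.7,0,0,0,0.003,0.04,0,0.7,0,0,0,0.002,0.03,0,0.7,0,0,0,0.001,0.02,0,0.7,0,0,0,0,0,0,0.7]

```text
t: 14.25
tool_pos: [524.0, 254.8, 162.9]
tcp_rot: [-0.513, -3.082, 0.005]
contact_force: [-0.3, -1.5, -1.3]
grip_width: 55.5
```

```bash
python3 lv.py
```

```text
t 14.25 pos [524.  254.8 162.9] level turn deg [ 0.03 -1.02  0.  ] y [ 0.32  0.95 -0.01] F [-0.3 -1.5 -1.3] w 55.5
```

step_arm:
  targets: [0,-1,0,0.01,0.02,-0.01,0.7,0,0,0,0.005,0.006,-0.025,0.7,0,0,0,0,0,-0.025,0.7,0,0,0,0,0,-0.012,0.7,0,0,0,0,0,0,0.7]

```text
t: 14.75
tool_pos: [535.6, 281.2, 85.0]
tcp_rot: [-0.513, -3.095, 0.006]
contact_force: [0.6, -0.5, -1.1]
grip_width: 55.4
```

```bash
python3 lv.py
```

```text
t 14.75 pos [535.6 281.2  85. ] level turn deg [ 0.17 -0.25  0.  ] y [ 0.32  0.95 -0.  ] F [ 0.6 -0.5 -1.1] w 55.4
```

step_arm:
  targets: [0.2,-0.2,0,0.003,0.001,-0.012,0.7,0,0,0,0,0,-0.008,0.7,0,0,0,0,0,-0.003,0.7]

```text
t: 15.05
tool_pos: [539.3, 281.9, 62.4]
tcp_rot: [0.515, 3.098, 0.003]
contact_force: [-0.1, -0.5, -0.6]
grip_width: 55.2
```

```bash
python3 - <<'E'
from lv import *
lv()
e=cap('scene')
cv2.imwrite('pics/c8.png',cv2.resize(e['color'][100:240,300:460],(640,560)))
E
```

```text
t 15.05 pos [539.3 281.9  62.4] level turn deg [-0.1   0.08  0.  ] y [0.32 0.95 0.  ] F [-0.1 -0.5 -0.6] w 55.2
```

View pics/c8.png

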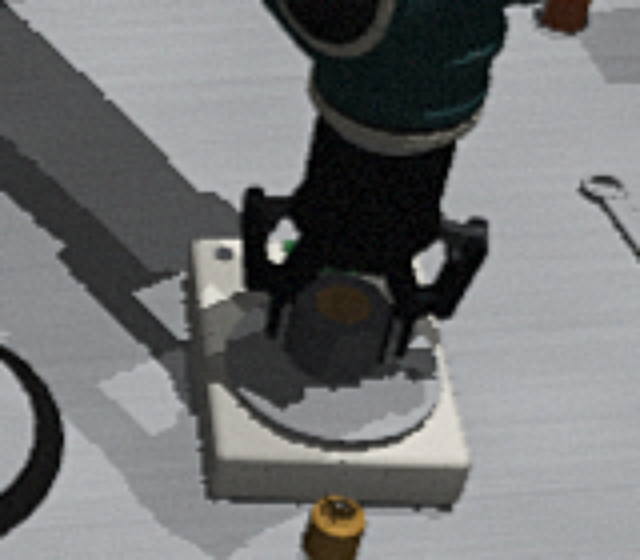

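The roll at (338,330) hangs just above the pan, centred sideways, and the weight at (337,530) is clear. Lowering.

step_arm:
  targets: [0,0,0,0,0,-0.004,0.7,0,0,0,0,0,-0.002,0.7]

```text
t: 15.3
tool_pos: [539.6, 281.9, 56.7]
tcp_rot: [0.515, 3.097, 0.004]
contact_force: [0.5, -0.4, -0.4]
grip_width: 55.4
```

step_arm:
  targets: [0,0,0,0,0,-0.003,0.7,0,0,0,0,0,0,0.7]

```text
t: 15.5
tool_pos: [540.0, 282.3, 57.5]
tcp_rot: [0.515, 3.096, 0.005]
contact_force: [0.4, 0.3, -1.6]
grip_width: 55.3
```

step_arm:
  targets: [0,0,0,0,0,-0.004,0.7,0,0,0,0,0,-0.003,0.7]

```text
t: 15.7
tool_pos: [540.7, 282.7, 56.2]
tcp_rot: [0.514, 3.094, 0.007]
contact_force: [-27.5, -15.5, 41.8]
grip_width: 55.1
```

```bash
python3 lv.py
```

```text
t 15.7 pos [540.7 282.7  56.2] level turn deg [-0.21  0.33  0.  ] y [0.32 0.95 0.01] F [-27.5 -15.5  41.8] w 55.1
```

Contact. Easing off and opening.

step_arm:
  targets: [0,0,0,0,0,0,0.7,0,0,0,0,0,0,0.45,0,0,0,0,0,0,0.2,0,0,0,0,0,0,0,0,0,0,0,0,0,0]
  squeeze: 20

```text
t: 16.2
tool_pos: [541.1, 282.9, 56.8]
tcp_rot: [0.514, 3.093, 0.009]
contact_force: [-0.9, -0.2, -0.1]
grip_width: 85.3
```

```bash
python3 lv.py
```

```text
t 16.2 pos [541.1 282.9  56.8] level turn deg [-0.25  0.41  0.  ] y [0.32 0.95 0.01] F [-0.9 -0.2 -0.1] w 85.3
```

step_arm:
  targets: [-0.2,0.4,0,0,0,0.01,0,0,0,0,0,0,0.02,0,0,0,0,0,0,0.035,0,0,0,0,0,0,0.04,0,0,0,0,0,0,0.04,0]

```text
t: 16.7
tool_pos: [538.1, 281.5, 201.9]
tcp_rot: [-0.513, -3.089, 0.01]
contact_force: [0.5, 0.1, 0.2]
grip_width: 85.2
```

step_arm:
  targets: [0,0,0,-0.02,0.04,0.01,0,0,0,0,-0.02,0.04,0,0,0,0,0,-0.02,0.04,0,0,0,0,0,-0.02,0.03,0,0,0,0,0,0,0,0,0]

```text
t: 17.2
tool_pos: [457.0, 436.3, 225.0]
tcp_rot: [-0.521, -3.097, -0.002]
contact_force: [0.5, -0.6, 0.6]
grip_width: 85.3
```

```bash
python3 - <<'E'
from lv import *
from m import circ
lv()
d=cap('top');e=cap('scene')
c=d['color'].astype(int);v,u=np.mgrid[:384,:512];P=pts(d);z=P[...,2]
def com(m):return P[m][np.isfinite(P[m]).all(1)].mean(0).round(1)
circ(d,(np.hypot(u-129,v-209)<30)&(z>82),95,'roll')
L=np.hypot(u-236,v-215)<36
circ(d,L&(c.max(2)>70),15,'lid')
for n,(a,b) in {'roll':(129,209),'lid':(236,215)}.items():
    s=np.hypot(u-a,v-b)<(14 if n=='roll' else 34)
    print(n,np.nanpercentile(z[s],[5,50,95]).round(1))
# lid plate plane fit
s=(np.hypot(u-236,v-215)<28)&(np.hypot(u-236,v-215)>10)
print('lid plane',np.linalg.lstsq(np.c_[P[s][:,:2],np.ones(s.sum())],P[s][:,2],rcond=None)[0])
print('core/weight top')
circ(d,((c[...,2]-c[...,0])>25)&(np.hypot(u-339,v-174)<14),40,'core')
cv2.imwrite('pics/c9.png',np.hstack([cv2.resize(d['color'][150:290,60:300],(480,280)),cv2.resize(e['color'][110:250,300:460],(320,280))]))
E
```

```text
t 17.2 pos [457.  436.3 225. ] level turn deg [-0.1  -0.07 -0.  ] y [0.33 0.94 0.  ] F [ 0.5 -0.6  0.6] w 85.3
roll [537.8 280.4  95. ] px 125.4 209.6 ax [23.  24.1] diam mm~ [55.4 58.2]
lid [525.3  18.8  15. ] px 235.0 215.0 ax [66.5 66.5] diam mm~ [173.  173.2]
roll [53.1 90.2 97.4]
lid [ 6.1 15.1 18.7]
 ** On entry to DLASCL parameter number  4 had an illegal value
 ** On entry to DLASCL parameter number  4 had an illegal valueTraceback (most recent call last):
  File "<stdin>", line 15, in <module>
    x, resids, rank, s = _umath_linalg.lstsq(a, b, rcond,
                         ~~~~~~~~~~~~~~~~~~~^^^^^^^^^^^^^
                                             signature=signature)
                                             ^^^^^^^^^^^^^^^^^^^^
    raise LinAlgError("SVD did not converge in Linear Least Squares")
numpy.linalg.LinAlgError: SVD did not converge in Linear Least Squares
```

Roll is ~3 mm off the pan centre and the lid ~3 mm off the mat centre. One last picture for tilt and the bystanders, then hand in.

```bash
python3 - <<'E'
from lv import *
from m import circ
d=cap('top','top9.png');e=cap('scene')
c=d['color'].astype(int);v,u=np.mgrid[:384,:512];P=pts(d)
s=(np.hypot(u-236,v-215)<28)&(np.hypot(u-236,v-215)>10)&np.isfinite(P[...,2])
print('lid plane',np.linalg.lstsq(np.c_[P[s][:,:2],np.ones(s.sum())],P[s][:,2],rcond=None)[0].round(3))
circ(d,((c[...,2]-c[...,0])>25)&(np.hypot(u-339,v-174)<14),40,'core')
cv2.imwrite('pics/c9.png',np.hstack([cv2.resize(d['color'][150:290,60:300],(480,280)),cv2.resize(e['color'][110:250,300:460],(320,280))]))
E
```

```text
lid plane [ 2.0000e-03 -0.0000e+00  1.4091e+01]
core [ 628.1 -254.1   40. ] px 340.0 173.0 ax [13.3 13.8] diam mm~ [33.7 35.1]
```

View pics/c9.png

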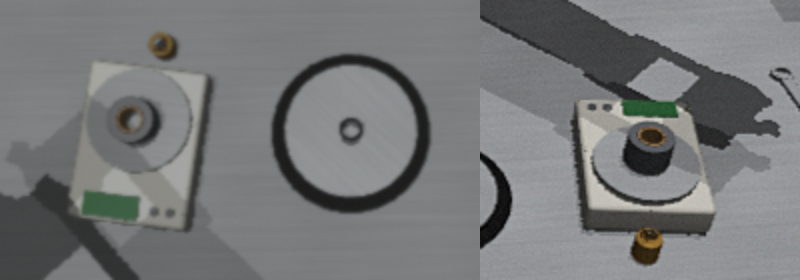

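The roll stands upright on the pan at (131,120), the lid lies flat on the mat at (351,130), the weight still stands at (162,45), and the robot is clear. Handing in.

```bash
python3 -c "from cell import r;print(r.close_job())"
```

```text
the job is handed in; nothing more can be done
None
```

The lid is on the rubber mat, knob up, and the ribbon roll stands on the scale's pan. I handed the job in at about 17 s of the 64 s allowed; it reports no verdict.

**Last checks:**
- **Lid:** flat on the mat, tilt about 0.002 rad, centre about 3 mm from the mat's centre (limit 30 mm).
- **Roll:** upright on the pan, about 3 mm from the pan's centre (limit 25 mm). I judged it upright by eye and did not measure its tilt.
- **Bystanders:** the core moved less than 1 mm. The weight looked unmoved in the last picture, but I did not measure it.
- **Robot:** gripper open and clear of everything, no contact force.

**What went wrong or stood out:**
- Small downward moves were lost to arm drift, so I pressed a little harder to confirm each contact. Setting down the lid took about 18 N upward. For the roll it was about 42 N upward, briefly, pressed through the held roll. That is well under the 120 N wrist limit. The 40 N limit covers the arm and gripper body, which I don't believe touched anything.
- One early check of the mat in the scene camera was about 10 mm off from the top camera in x, probably because my mask clipped it. I used the top-camera value.
- One check script crashed on missing depth readings. I reran it with those pixels left out.

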